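# Open the dock's counterweighted keeper and load a power pack

## Robot

A 6-joint arm with a two-finger parallel gripper is mounted at the origin on the work surface. World frame = base frame: x ahead of the robot, y to its left, z up, the work surface at z = 0. Lengths are in m, angles in rad, forces in N, time in s.
With the tool pointing down it reaches from about 0.25 to 0.775 m from the base axis. Payload 8.9 kg.
Tool frame: the origin (TCP) lies midway between the tips of the shut fingers; the grasp point (between the pads) lies manip.pinch_z behind it (manip.pinch_z is the distance from the TCP to the grasp point, in m); z points along the fingers, y is the line along which they close (so a half turn about z gives the same grasp; the last joint's range is limited). The gripper opens to 85 mm and grips with 20 to 120 N. Pads are 22 mm wide; open, the fingers measure 114 mm over their backs; the gripper's body (76 mm by 85 mm) begins 54 mm behind the grasp point. The pads swing forward as they close: fully open they stand 13 mm farther back than shut.
Start: joints at [-1.459, 0.291, -0.153, 1.127, 0, 1.431], TCP at [0.13, -0.509, 0.231] pointing down, gripper open.
Joint ranges: [-2.52, 2.52], [-0.91, 1.74], [-1.3, 1.37], [-1.96, 2.02], [-1.52, 1.47], [-3.14, 3.14]. Speed limits (rad/s): [2.22, 2.22, 2.79, 3.14, 3.14, 3.14].

## Interface

Orientations are given as a unit quaternion [x, y, z, w].
In Python, from bench import status, cams, manip gives the robot as it stands.
- The arm moves only by the shell command python3 -m inch 'ROWS'. ROWS is JSON, a list of rows, each a list of 7 numbers: the finger opening in mm, from 0 to 85.4, then the shift along the tool's x, y, z in mm, then the turn, a rotation vector about the tool's x, y, z in degrees. In form: [[jaw, x, y, z, wx, wy, wz], ...]. A call has 1 to 20 rows; each row shifts and turns the commanded pose from where the row before left it, along the tool's axes as they then stand; what a row does not reach is not made up. A row lasts 1/12 s, in which the tool goes at most 41.7 mm and 7.16 degrees, less where a joint would pass 70% of its speed; a pose out of reach is approached as far as the arm can. A call with a gripper value outside its range is refused whole. The fingers move at their own pace and stop on an object; the grip force is fixed at half the most. Time passes only in rows, so rows that do not move let the fingers close. It gives the time, the measured TCP pose, the force, the opening and the grip force at its end, in the units of the state.
- status.sense(): the state, without advancing time (a new reading comes with each control period).
- cams.read_camera(name): name is "scene" or "side" or "wrist"; returns (picture, depth): 384x512x3 uint8, red, green, blue; 384x512 float32, m along the optical axis (not along the pixel's ray), 0 where there is no reading.
- cams.camera_info(name): a dict with "vertical_fov" (degrees; the focal length in pixels is half the picture's height over the tangent of half this angle, whatever the lens; pixels are square), "cx", "cy" (the principal point, pixels), "origin" and "attitude" of the camera in the world. Camera axes: x right, y up, looking along -z (the intrinsics and any distortion apply to the point x, -y, -z); pixel columns grow to the right and rows downward; lengths in m; the calibration is good to about 2 mm. A picture is of the moment at which its call begins: read the wrist's pose just before it. camera_info takes no time and is no camera call; for the wrist camera it gives the pose at the moment of the call.
- manip.sign_off(): hands the job in; it is judged then, once.
The state is a dict: "time": time; "joint_pos": joint angles; "dq": joint speeds; "joint_torque": joint torques, N m; "ee_pos": TCP position; "tcp_rot": TCP orientation; "contact_force": force on the tool from outside, world axes, zero at the start; "torque": the same for the moment, N m; "grip_width": finger opening in m; "finger_force": force on a finger pad.
Only numpy, scipy, OpenCV 4.12 (cv2) and the standard library are available. Lean on these libraries where they do the work, as an engineer would, in place of code of your own. Each camera call takes 0.05 s, during which the arm holds its last target. There are 200 camera calls.

## Task

Load the power pack with the green grip rib into the charging dock. First swing the dock's steel keeper arm up by its orange handle, past its balance point, and ease it over until it rests open against its stop by itself: never let it slam over, and let go of it. Then set the green pack down flat between the bay's rails with its brass contacts towards the black spring contact block, slide it up and press it home against the two rubber stops beside the block, firmly but gently, at about 10 N and never over 15 N; leave it there, the arm still open, and everything else on the counter where it was.

Things in the scene. Friction and masses are not known exactly. Their poses are not given: they have to be found in the camera images.
- dock: Fixed grey charging dock, base plate 200 (x) by 240 (y) by 12 mm. Origin: centre of its underside, on the counter; x runs along the bay from its open end (robot side) to the contact block, y to the left, z up. Keeper's hinge posts: y = 90, x = -20 to 20 mm, 100 mm high; rest post under the arm: 20 by 22 mm at (0, -85) mm, 77 mm high; grey end unit behind the block: 20 by 90 mm, 50 mm high
- keeper (a joint): Angle of the counterweighted steel keeper arm (rad): 0 = shut, level across the bay, held down by its weight; grows as the handle rises and swings over to the dock's left (+y); 1.75 = open on its end stop, 10 degrees past upright; above 1.6 counts as open. About 3 N up at the handle starts it. It balances at about 0.95; beyond, it falls open by itself and slams (over 2.5 rad/s) if let go there
- keeper_grip (a point): Grip point on the axis of the keeper's orange handle: a round bar, 14 mm thick, sticking out 65 mm from the side of the arm's tip towards the dock's -x (the robot), parallel to the hinge, free on all sides; it may turn in the fingers as the arm swings. The point is 45 mm out from the arm's middle; shut, it is at dock (-45, -100, 85) mm. The arm is a bar 20 by 16 mm
- keeper_hinge (a point): Point on the keeper's hinge axis (parallel to the dock's x) level with keeper_grip, which moves on a circle of radius 190 mm about it; at dock (-45, 90, 85) mm. A 48 mm round counterweight swings on a crank, 65 mm from the axis, on the outer (left) side
- contact (a joint): Travel of the black spring contact block (m): 0 = out, grows as it is pushed to dock +x; 0.004 = flush with the rubber stops (each 10 mm wide, 24 mm tall) on either side of it. Weak spring (under 0.5 N); block 32 mm wide, 22 mm tall. All sit in an end unit set at a different place along the bay each time: the stops' faces lie between dock x = 50 and 70 mm, not measured, to be felt
- bay (a point): Point on the bay's bed at dock (15, 0, 12) mm; a pack that is home has its centre within 10 mm of it along the dock's x. The bed is 12 mm above the counter. Two white rails at dock y = +-33 mm (5 mm thick, 8 mm tall, x = -75 to 50 mm) leave 61 mm between them for the 56 mm pack
- pack_green: Loose power pack, black, with a green grip rib on top: body 90 (x) by 56 (y) by 28 mm; rib 60 (x) by 12 (y) by 22 mm along the middle of the top (z = 28 to 50 mm). About 0.35 kg. Origin: centre of the underside, x towards the end with the three brass contacts, which in the dock must face +x (the contact block). It is to be gripped by the rib
- green_nose (a point): Centre of the green pack's contact end: 45 mm along x from its origin, 12 mm above its underside
- pack_white: Loose power pack of the same shape with a white rib, not needed: leave it alone. Origin as for the green one. The two stand to the left and right of the dock, either way round
- mug: White mug, 80 mm wide, 90 mm tall, bystander; origin centre of underside
- notebook: Blue hardcover notebook, 150 by 210 by 18 mm, bystander; origin centre of underside
- phone: Black phone, 150 by 72 by 9 mm, lying flat, bystander; origin centre of underside
- bottle: Green glass bottle, 66 mm wide, 200 mm tall, bystander; origin centre of underside
- pencup: Dark steel cup with pens, 72 mm wide, 145 mm tall with the pens, bystander; origin centre of underside
- stapler: Red and black stapler, 150 by 36 by 47 mm, bystander; origin centre of underside
There are look-alikes about, which are no part of the job. What is shaped like the pack_green but red is not meant.

How it is judged:
By the outcome, as a careful person would: the job done as asked, in the order asked, and still so for the second after the job is handed in, with the robot touching nothing.
It also fails if it takes over 72 s, if anything falls off the work surface, if the arm or the gripper's body presses on something with over 40 N, if the wrist force passes 120 N, or if a joint passes its speed limit or range.

## Working session

There is one attempt and no reset: what is moved stays moved. The work goes in short steps, Python scripts to look and compute and a shell command to move; the robot and the scene stay as the last step left them, time stands still between calls to the robot, and variables do not carry over. Pictures are saved under pics/ and viewed, at most 10 in all, crops included, and the job is handed in when it is done.

```bash
ls; mkdir -p pics
python3 - <<'E'
from bench import status,cams,manip
import cv2,numpy as np
print(status.sense()); print(manip.pinch_z)
for n in ("scene","side"):
    print(n,cams.camera_info(n))
    p,d=cams.read_camera(n); np.savez(f"pics/{n}.npz",p=p,d=d)
    cv2.imwrite(f"pics/{n}.png",p[:,:,::-1])
print(cams.camera_info("wrist"))
E
```

```text
pics
{'time': 0.0, 'joint_pos': array([-1.45927635e+00,  2.91288624e-01, -1.54118001e-01,  1.12668432e+00,
       -1.87817574e-05,  1.43149215e+00]), 'dq': array([-0.0002094 , -0.00075096, -0.00089061, -0.00263487,  0.00088394,
       -0.00021459]), 'joint_torque': array([ 5.11207827e-05, -5.37141824e+01,  3.31374657e+01,  1.58488081e-02,
       -3.35182103e-04, -3.88400360e-05]), 'ee_pos': array([ 0.13025368, -0.50814244,  0.23073107]), 'tcp_rot': array([ 9.92145999e-01,  1.25083565e-01, -3.97807800e-07, -6.47374802e-04]), 'contact_force': array([ 0.05521381, -0.61837134, -0.59223364]), 'torque': array([-0.02638353,  0.03458856, -0.01849923]), 'finger_force': 0.0, 'grip_width': 0.08522754576673276}
0.0187
scene {'vertical_fov': 57.15376701125571, 'cx': 254.4185413690739, 'cy': 194.18309120073636, 'origin': array([1.29473386, 0.12537241, 1.03140768]), 'attitude': array([0.20102156, 0.23540611, 0.72667443, 0.61328506])}
side {'vertical_fov': 47.5884285351272, 'cx': 255.3988112313193, 'cy': 190.14042370807297, 'origin': array([-0.15514972,  1.11335165,  1.18091729]), 'attitude': array([-0.1275086 ,  0.41006195,  0.86228977, -0.26841592])}
{'vertical_fov': 69.29010210985801, 'cx': 258.15321072312145, 'cy': 188.67520197883607, 'origin': array([ 0.19847362, -0.48999004,  0.37277511]), 'attitude': array([-0.11194024,  0.08734423, -0.60680951,  0.78206303])}
```

View pics/scene.png

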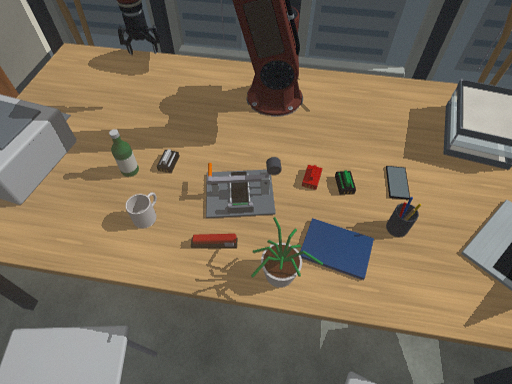

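View pics/side.png

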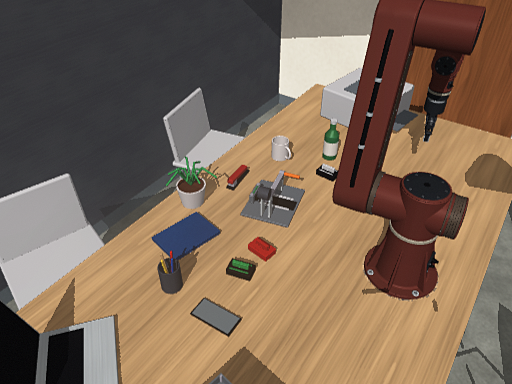

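The scene view shows the dock at about (240,192), the orange handle at (210,170), the green-ribbed pack at (345,182) and the red look-alike at (312,176). The side view shows the same: handle (292,175), dock (270,200), green pack (241,268).

```bash
cat > h.py <<'E'
import numpy as np,cv2
from scipy.spatial.transform import Rotation as R
from bench import status,cams,manip
def grab(n):
    i=cams.camera_info(n); p,d=cams.read_camera(n); return i,p,d
def cloud(i,d):
    f=d.shape[0]/2/np.tan(np.radians(i["vertical_fov"]/2))
    v,u=np.mgrid[:d.shape[0],:d.shape[1]]
    c=np.stack([(u-i["cx"])/f*d,-(v-i["cy"])/f*d,-d],-1)
    return c@R.from_quat(i["attitude"]).as_matrix().T+i["origin"]
def hsv(p): return cv2.cvtColor(p,cv2.COLOR_RGB2HSV)
def mask(p,lo,hi): return cv2.inRange(hsv(p),np.array(lo),np.array(hi))>0
def rect(P):  # xy min-area rect in mm
    c,s,a=cv2.minAreaRect((P[:,:2]*1000).astype(np.float32)); return np.round(c,1),np.round(s,1),round(a,1)
E
python3 - <<'E'
from h import *
for n,orr,gr,dk in (("scene",(195,225,155,185),(330,360,165,200),(195,285,150,225)),("side",(275,310,160,190),(220,262,250,285),(235,312,165,230))):
    z=np.load(f"pics/{n}.npz"); p,d=z["p"],z["d"]; i=cams.camera_info(n); W=cloud(i,d); ok=d>0
    def sel(m,b):
        k=np.zeros_like(ok); k[b[2]:b[3],b[0]:b[1]]=1; return W[m&k&ok]
    o=sel(mask(p,(5,150,120),(20,255,255)),orr); print(n,"orange",len(o),o.min(0),o.max(0),np.median(o,0))
    g=sel(mask(p,(45,100,50),(85,255,255)),gr); print("green",len(g),np.median(g,0),rect(g),np.percentile(g[:,2],[5,95]))
    b=sel(hsv(p)[...,2]<256,gr); b=b[(b[:,2]>.015)&(b[:,2]<.034)]; print("body",len(b),b.mean(0),rect(b))
    q=sel(mask(p,(0,0,0),(180,60,255)),dk); 
    q2=q[(abs(q[:,2]-.012)<.005)]; print("plate",len(q2),rect(q2)); print(np.histogram(q[:,2],bins=np.arange(-.01,.14,.01)))
    br=sel(mask(p,(15,80,90),(32,255,255)),gr); br=br[br[:,2]>.006]; print("brass",len(br),br.mean(0) if len(br) else "")
E
```

```text
scene orange 51 [ 0.5059482  -0.17229055  0.08304602] [ 0.56738137 -0.14695302  0.09407212] [ 0.53819358 -0.15799571  0.08995159]
green 138 [0.45444256 0.32262428 0.03225895] (array([437.9, 319.8]), array([103.6,  45.1]), 14.0) [0.02351337 0.05068623]
body 271 [0.46491151 0.32084243 0.02596445] (array([456.3, 322.2]), array([91.2, 58.2]), 13.1)
plate 1773 (array([560.2, -50.5]), array([202. , 238.9]), 13.6)
(array([   4,  531, 1371,   85,   82,  136,   43,   27,   49,  155,  292,
         13,    2,    3,   23]), array([-0.01,  0.  ,  0.01,  0.02,  0.03,  0.04,  0.05,  0.06,  0.07,
        0.08,  0.09,  0.1 ,  0.11,  0.12,  0.13,  0.14]))
brass 10 [0.45618427 0.34395866 0.02147128]
side orange 58 [ 0.50579118 -0.28029593 -0.0009018 ] [ 0.62843231 -0.14326392  0.09912093] [ 0.54388191 -0.15522629  0.08998861]
green 164 [0.45214957 0.32639344 0.03853702] (array([456.9, 320.2]), array([72. , 48.3]), 11.4) [0.02737712 0.05376627]
body 326 [0.44474895 0.31873072 0.02693741] (array([460.6, 289.3]), array([ 91.3, 132.1]), 13.2)
plate 1027 (array([606.4, -55.7]), array([301.9, 283.7]), 11.4)
(array([   3,  146, 1065,   95,   36,   57,   53,   23,   20,   45,  131,
         13,    0,    2,   15]), array([-0.01,  0.  ,  0.01,  0.02,  0.03,  0.04,  0.05,  0.06,  0.07,
        0.08,  0.09,  0.1 ,  0.11,  0.12,  0.13,  0.14]))
brass 45 [0.46189191 0.31624304 0.00720663]
```

Plate 202 × 239 mm, centre (560,-50), yaw 13.6°. That predicts the handle at (540,-158), which matches the measured orange. The tool's x axis (14.4°) is nearly along the dock's x already, so I go above the handle.

```bash
python3 -m inch '[[85,14,-7,-8,0,0,0],[85,28,-14,-8,0,0,0],[85,28,-14,-8,0,0,0],[85,28,-14,-8,0,0,0],[85,28,-14,-8,0,0,0],[85,28,-14,0,0,0,0],[85,28,-14,0,0,0,0],[85,28,-14,0,0,0,0],[85,28,-14,0,0,0,0],[85,28,-14,0,0,0,0],[85,28,-14,0,0,0,0],[85,28,-14,0,0,0,0],[85,28,-14,0,0,0,0],[85,28,-14,0,0,0,0],[85,28,-14,0,0,0,0],[85,14,-7,0,0,0,0],[85,7,-3,0,0,0,0],[85,0,0,0,0,0,0]]'
python3 - <<'E'
from h import *
s=status.sense(); print(s["ee_pos"],R.from_quat(s["tcp_rot"]).as_matrix().round(3))
i,p,d=grab("wrist"); np.savez("pics/w1.npz",p=p,d=d); cv2.imwrite("pics/w1.png",p[:,:,::-1])
print(i["origin"],-R.from_quat(i["attitude"]).as_matrix()[:,2]); W=cloud(i,d)
m=mask(p,(5,150,100),(20,255,255))&(d>0)&(W[...,2]>.06)&(W[...,2]<.12); o=W[m]; print(len(o),rect(o),o.min(0),o.max(0))
q=W[mask(p,(0,0,0),(180,60,255))&(abs(W[...,2]-.012)<.005)&(d>0)]; print(len(q),rect(q),np.median(q[:,2]))
E
```

```text
time: 1.6
ee_pos: [0.4917, -0.1954, 0.2709]
tcp_rot: [0.992, 0.126, -0.0, -0.0]
contact_force: [-0.5, 0.0, 0.0]
grip_width: 0.0852
finger_force: 0.0
[ 0.49168861 -0.19535074  0.2708506 ] [[ 0.968  0.25  -0.001]
 [ 0.25  -0.968  0.   ]
 [-0.    -0.001 -1.   ]]
[ 0.5599473  -0.17692137  0.4127798 ] [-0.27277482 -0.07030834 -0.95950541]
599 (array([ 538.6, -158.5]), array([64.1, 12.5]), 14.2) [ 0.50628022 -0.17064677  0.08455133] [ 0.57061222 -0.14476328  0.0929906 ]
20450 (array([ 415.7, -196.8]), array([549.4, 564.3]), 14.5) 0.011352306024593
```

View pics/w1.png

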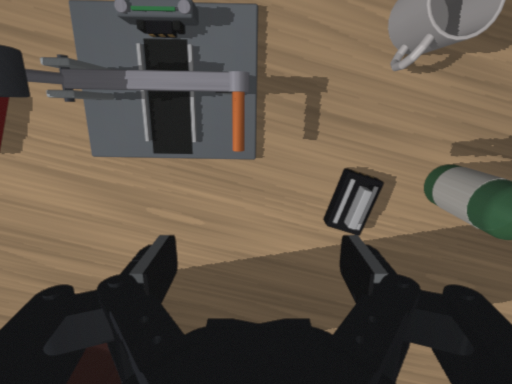

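The wrist view shows the orange handle at (238,122), with its 64 × 12.5 mm rectangle centred on (538.6,-158.5) at 14.2° and its top at z = 92 mm, as given. The bay is clear under the arm. Now I go down and grip the handle.

```bash
python3 -m inch '[[85,8,-4,10,0,0,0],[85,14,-6.4,20,0,0,0],[85,14,-7,25,0,0,0],[85,10,-5,25,0,0,0],[85,6,-2,25,0,0,0],[60,0,0,25,0,0,0],[60,0,0,25,0,0,0],[60,0,0,20,0,0,0],[60,0,0,15,0,0,0],[60,0,0,10,0,0,0],[60,0,0,4.6,0,0,0],[60,0,0,0,0,0,0],[30,0,0,0,0,0,0],[0,0,0,0,0,0,0],[0,0,0,0,0,0,0],[0,0,0,0,0,0,0],[0,0,0,0,0,0,0]]'
python3 - <<'E'
from h import *
s=status.sense(); print(s["ee_pos"],s["contact_force"],s["torque"])
t=np.radians(np.arange(0,101,5)); y=190*(1-np.cos(t)); z=190*np.sin(t)
for a,b,c in zip(np.arange(5,101,5),np.diff(y),np.diff(z)): print(a,round(b,1),round(c,1))
E
```

```text
time: 3.07
ee_pos: [0.5359, -0.1598, 0.0677]
tcp_rot: [0.992, 0.125, 0.001, 0.0]
contact_force: [-2.0, 0.4, 4.7]
grip_width: 0.0118
finger_force: 58.4
[ 0.53592179 -0.15978686  0.06767067] [-1.98923184  0.36606913  4.7014224 ] [ 0.26562296  0.21403276 -0.20244759]
5 0.7 16.6
10 2.2 16.4
15 3.6 16.2
20 5.0 15.8
25 6.3 15.3
30 7.7 14.7
35 8.9 14.0
40 10.1 13.2
45 11.2 12.2
50 12.2 11.2
55 13.2 10.1
60 14.0 8.9
65 14.7 7.7
70 15.3 6.3
75 15.8 5.0
80 16.2 3.6
85 16.4 2.2
90 16.6 0.7
95 16.6 -0.7
100 16.4 -2.2
```

```bash
python3 -m inch '[[0,0,-0.2,-8.3,0,0,0],[0,0,-0.5,-8.3,0,0,0],[0,0,-0.9,-8.2,0,0,0],[0,0,-1.3,-8.2,0,0,0],[0,0,-1.6,-8.1,0,0,0],[0,0,-2,-8.1,0,0,0],[0,0,-2.3,-8,0,0,0],[0,0,-2.7,-7.8,0,0,0],[0,0,-3,-7.7,0,0,0],[0,0,-3.3,-7.6,0,0,0],[0,0,-3.7,-7.4,0,0,0],[0,0,-4,-7.3,0,0,0],[0,0,0,0,0,0,0]]'
```

```text
time: 4.15
ee_pos: [0.5302, -0.1359, 0.1643]
tcp_rot: [0.992, 0.125, 0.001, 0.002]
contact_force: [4.2, -6.7, 1.8]
grip_width: 0.0121
finger_force: 58.8
```

```bash
python3 -m inch '[[0,0,-4.3,-7.1,0,0,0],[0,0,-4.6,-6.9,0,0,0],[0,0,-4.9,-6.7,0,0,0],[0,0,-5.2,-6.5,0,0,0],[0,0,-5.5,-6.2,0,0,0],[0,0,-5.7,-6,0,0,0],[0,0,-6,-5.7,0,0,0],[0,0,-6.2,-5.5,0,0,0],[0,0,-6.5,-5.2,0,0,0],[0,0,-6.7,-4.9,0,0,0],[0,0,-6.9,-4.6,0,0,0],[0,0,-7.1,-4.3,0,0,0],[0,0,-7.3,-4,0,0,0],[0,0,-7.4,-3.7,0,0,0],[0,0,0,0,0,0,0]]'
```

```text
time: 5.4
ee_pos: [0.5109, -0.0551, 0.2436]
tcp_rot: [0.992, 0.125, 0.004, 0.003]
contact_force: [3.0, -10.6, 25.0]
grip_width: 0.0118
finger_force: 64.0
```

The force is 27 N radially outward, so the commanded path runs about 3 mm inside the handle's circle. I correct for that and continue to the stop.

```bash
python3 -m inch '[[0,0,1.2,-2.5,0,0,0],[0,0,-7.6,-3.3,0,0,0],[0,0,-7.7,-3,0,0,0],[0,0,-7.8,-2.6,0,0,0],[0,0,-8,-2.3,0,0,0],[0,0,-8.1,-2,0,0,0],[0,0,-8.1,-1.6,0,0,0],[0,0,-8.2,-1.3,0,0,0],[0,0,-8.2,-0.9,0,0,0],[0,0,-8.3,-0.5,0,0,0],[0,0,-8.3,-0.2,0,0,0],[0,0,0,0,0,0,0]]'
```

```text
time: 6.4
ee_pos: [0.4913, 0.0245, 0.2618]
tcp_rot: [0.992, 0.125, 0.004, 0.0]
contact_force: [10.6, 2.0, 8.7]
grip_width: 0.0117
finger_force: 64.7
```

```bash
python3 -m inch '[[0,0.5,-6,0.1,0,0,0],[0,0.5,-6,0.3,0,0,0],[0,0,-5,0.5,0,0,0],[0,0,-5,0.6,0,0,0],[0,0,-4,0.6,0,0,0],[0,0,-3,0.5,0,0,0],[0,0,-2,0.4,0,0,0],[0,0,0,0,0,0,0]]'
```

```text
time: 7.07
ee_pos: [0.4842, 0.0544, 0.2582]
tcp_rot: [0.992, 0.125, 0.003, -0.0]
contact_force: [9.5, 3.9, 6.7]
grip_width: 0.0116
finger_force: 66.2
```

```bash
python3 -m inch '[[0,0,-1.5,0.3,0,0,0],[0,0,-1.5,0.3,0,0,0],[0,0,-1.5,0.3,0,0,0],[0,0,0,0,0,0,0]]'
```

```text
time: 7.4
ee_pos: [0.4834, 0.0577, 0.2576]
tcp_rot: [0.992, 0.125, 0.003, 0.001]
contact_force: [9.5, 0.2, 8.9]
grip_width: 0.0116
finger_force: 66.4
```

That is 100.2°, on the stop. I release and lift clear, keeping the jaw narrow enough not to hit anything.

```bash
python3 -m inch '[[20,0,0,0,0,0,0],[40,0,0,0,0,0,0],[50,0,0,0,0,0,0],[50,0,0,0,0,0,0],[50,0,0,-5,0,0,0],[50,0,0,-15,0,0,0],[50,0,0,-25,0,0,0],[50,-10,0,-25,0,0,0],[50,-20,0,-10,0,0,0],[50,-20,0,0,0,0,0],[50,-10,0,0,0,0,0]]'
python3 - <<'E'
from h import *
i,p,d=grab("scene"); W=cloud(i,d); cv2.imwrite("pics/s2.png",p[100:270,150:400,::-1].repeat(3,0).repeat(3,1))
o=W[mask(p,(5,150,100),(20,255,255))&(d>0)&(W[...,2]>.2)]; o=o[abs(o[:,0]-.5)<.1]; print(len(o),np.median(o,0) if len(o) else "")
print(status.sense()["ee_pos"],status.sense()["contact_force"])
E
```

```text
time: 8.32
ee_pos: [0.4211, 0.0428, 0.3362]
tcp_rot: [0.992, 0.125, 0.0, 0.0]
contact_force: [0.7, 0.4, -1.0]
grip_width: 0.0503
finger_force: 0.0
56 [0.48568884 0.05815416 0.27652533]
[0.42008592 0.04269183 0.33585554] [ 0.51744909 -0.48269471  0.96480624]
```

View pics/s2.png

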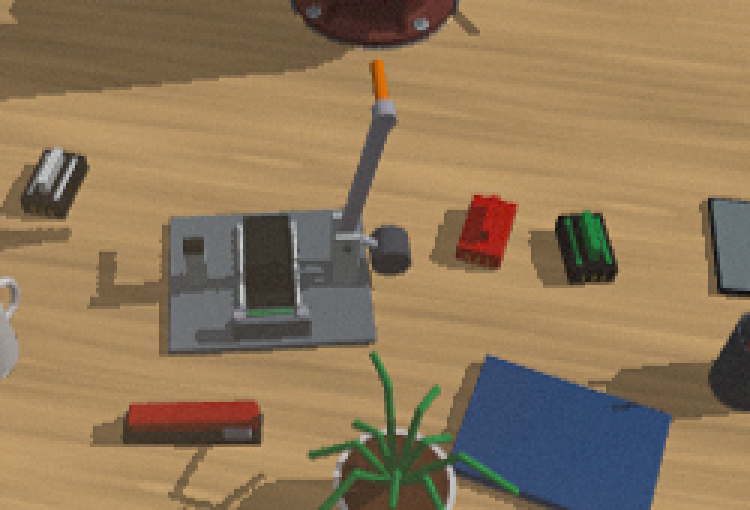

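The scene crop shows the keeper standing open (handle at z = 277 mm) and the bay empty. The green pack's brass contacts are on its lower edge in the picture (crop (588,277)), facing away from the robot (+x), so no half turn is needed. Next is a closer look at the green pack.

```bash
python3 -m inch '[[50,-2,-10,0,0,0,0],[60,-4,-22,0,0,0,0],[60,0,-26,0,0,0,0],[60,0,-26,0,0,0,0],[60,0,-26,0,0,0,0],[60,0,-26,0,0,0,0],[60,0,-26,0,0,0,0],[60,0,-26,6,0,0,0],[60,2,-26,10,0,0,0],[60,4,-26,10,0,0,0],[60,4,-16,6,0,0,0],[60,2,-8,4,0,0,0],[60,0,0,0,0,0,0],[60,0,0,0,0,0,0]]'
cat > look.py <<'E'
from h import *
import sys
s=status.sense(); print(s["ee_pos"],s["tcp_rot"])
i,p,d=grab("wrist"); cv2.imwrite(f"pics/{sys.argv[1]}.png",p[:,:,::-1]); W=cloud(i,d); np.savez(f"pics/{sys.argv[1]}.npz",p=p,W=W,d=d)
near=(abs(W[...,0]-.456)<.09)&(abs(W[...,1]-.322)<.07)&(d>0)
g=W[near&mask(p,(45,100,40),(85,255,255))&(W[...,2]>.046)]; print("rib top",len(g),rect(g),np.median(g[:,2]))
b=W[near&(W[...,2]>.025)&(W[...,2]<.031)&(hsv(p)[...,2]<100)]; print("body",len(b),rect(b))
br=W[near&mask(p,(15,80,80),(32,255,255))&(W[...,2]>.006)&(W[...,2]<.03)]; print("brass",len(br),br.mean(0) if len(br) else "")
E
python3 look.py g1
```

```text
time: 9.53
ee_pos: [0.3796, 0.2313, 0.3024]
tcp_rot: [0.985, 0.167, -0.006, -0.031]
contact_force: [0.0, 0.2, 0.2]
grip_width: 0.0601
finger_force: 0.0
[0.37959747 0.23130872 0.30236148] [ 0.98541439  0.16730829 -0.00579119 -0.03054313]
rib top 414 (array([452.8, 321.9]), array([59.8, 12.2]), 13.9) 0.0491264457680268
body 1927 (array([452.9, 321.7]), array([89.6, 55.9]), 13.6)
brass 17 [0.48777037 0.32183681 0.02485023]
```

View pics/g1.png

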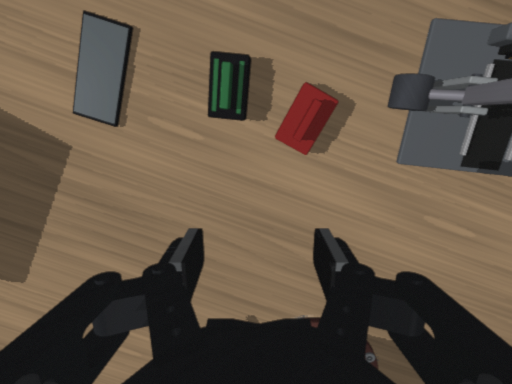

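The wrist view shows the green pack at (229,86), the red look-alike at (307,118) and the phone at (103,69). The pack measures 89.6 × 55.9 mm at (453,322), yaw 13.7°. The tool has turned off level, so I check the joints and compute the correction.

```bash
cat > to.py <<'E'
from h import *
import sys
x,y,z,yaw=map(float,sys.argv[1:])
s=status.sense(); A=R.from_quat(s["tcp_rot"])
T=R.from_euler("z",yaw,degrees=True)*R.from_euler("x",180,degrees=True)
D=np.array([x,y,z])-s["ee_pos"]*1000
print("rotvec deg",(A.inv()*T).as_rotvec(degrees=True).round(2),"shift now",A.inv().apply(D).round(1),"shift once turned",T.inv().apply(D).round(1))
print("q",s["joint_pos"].round(3),"dq",s["dq"].round(3),"F",s["contact_force"].round(1),"F tool",A.inv().apply(s["contact_force"]).round(1))
E
python3 to.py 452.8 321.8 150 13.7
```

```text
rotvec deg [-3.56  0.21  5.57] shift now [ 99.  -51.7 156.1] shift once turned [ 92.5 -70.6 152.7]
q [ 0.336  0.097 -0.211  1.263  0.062  3.142] dq [-0.003 -0.009  0.002  0.002  0.     0.   ] F [-0.4  0.1 -0.3] F tool [-0.3 -0.2  0.3]
```

Joint 6 has hit its upper limit. I take the equivalent half-turned grasp by turning −174° about tool z.

```bash
python3 -m inch '[[60,0,0,0,-3.5,0.2,0],[60,0,0,0,0,0,-4],[60,0,0,0,0,0,-7],[60,0,0,0,0,0,-7],[60,0,0,0,0,0,-7],[60,0,0,0,0,0,-7],[60,0,0,0,0,0,-7],[60,0,0,0,0,0,-7],[60,0,0,0,0,0,-7],[60,0,0,0,0,0,-7],[60,0,0,0,0,0,-7],[60,0,0,0,0,0,-7],[60,0,0,0,0,0,-7],[60,0,0,0,0,0,-7],[60,0,0,0,0,0,-7],[60,0,0,0,0,0,-7],[60,0,0,0,0,0,-7],[60,0,0,0,0,0,-7],[60,0,0,0,0,0,-7],[60,0,0,0,0,0,-7]]' >/dev/null; python3 -m inch '[[60,0,0,0,0,0,-7],[60,0,0,0,0,0,-7],[60,0,0,0,0,0,-7],[60,0,0,0,0,0,-7],[60,0,0,0,0,0,-7],[60,0,0,0,0,0,-7],[60,0,0,0,0,0,-2],[60,0,0,0,0,0,0],[60,0,0,0,0,0,0]]'; python3 to.py 452.8 321.8 150 193.7
```

```text
time: 12.0
ee_pos: [0.3834, 0.2211, 0.303]
tcp_rot: [-0.121, 0.993, 0.006, 0.001]
contact_force: [-0.1, -0.5, 0.0]
grip_width: 0.0601
finger_force: 0.0
rotvec deg [0.63 0.14 0.2 ] shift now [-91.2  79.4 154.1] shift once turned [-91.3  81.4 153. ]
q [ 0.35   0.096 -0.21   1.261  0.011  0.107] dq [ 0.003  0.002 -0.001  0.     0.002  0.005] F [-0.1 -0.5  0. ] F tool [ 0.2 -0.4 -0. ]
```

```bash
python3 -m inch '[[36,-5,5,5,0.6,0.1,0.2],[36,-13,12,15,0,0,0],[36,-17,15,25,0,0,0],[36,-17,15,25,0,0,0],[36,-17,15,25,0,0,0],[36,-13,12,25,0,0,0],[36,-7,6,25,0,0,0],[36,-2.3,1.4,25,0,0,0],[36,0,0,25,0,0,0],[36,0,0,18,0,0,0],[36,0,0,10,0,0,0],[36,0,0,0,0,0,0]]'; python3 to.py 452.8 321.8 32 193.7
```

```text
time: 13.0
ee_pos: [0.4509, 0.322, 0.0774]
tcp_rot: [-0.12, 0.993, -0.001, -0.002]
contact_force: [-0.4, -0.4, -0.9]
grip_width: 0.0364
finger_force: 0.0
rotvec deg [-0.04 -0.21  0.13] shift now [-1.9 -0.6 45.4] shift once turned [-1.8 -0.7 45.4]
q [ 0.488  0.48  -0.303  0.792  0.     0.247] dq [-0.001 -0.04   0.042  0.05   0.    -0.008] F [-0.4 -0.4 -0.9] F tool [ 0.4 -0.3  0.9]
```

```bash
python3 -m inch '[[36,-1.8,-0.6,8,0,0,0],[36,0,0,12,0,0,0],[36,0,0,12,0,0,0],[36,0,0,8,0,0,0],[36,0,0,4,0,0,0],[36,0,0,1.5,0,0,0],[36,0,0,0,0,0,0],[20,0,0,0,0,0,0],[0,0,0,0,0,0,0],[0,0,0,0,0,0,0],[0,0,0,0,0,0,0],[0,0,0,0,0,0,0]]'; python3 to.py 452.8 321.8 32 193.7
```

```text
time: 14.0
ee_pos: [0.4547, 0.3224, 0.035]
tcp_rot: [-0.121, 0.993, 0.0, 0.001]
contact_force: [-0.6, -1.1, 7.3]
grip_width: 0.01
finger_force: 59.5
rotvec deg [0.03 0.07 0.18] shift now [ 2.  -0.2  2.9] shift once turned [ 1.9 -0.2  3. ]
q [ 0.486  0.534 -0.343  0.692  0.     0.243] dq [ 0.001 -0.001  0.001  0.002  0.001  0.001] F [-0.6 -1.1  7.3] F tool [ 0.8 -0.9 -7.3]
```

The rib is gripped. Before moving on, I refine the dock pose from the earlier close wrist picture, using the fixed camera-to-tool transform.

Run:
```python
from h import *
s=status.sense(); i=cams.camera_info("wrist"); A=R.from_quat(s["tcp_rot"])
rel=A.inv()*R.from_quat(i["attitude"]); off=A.inv().apply(i["origin"]-s["ee_pos"])
A1=R.from_matrix([[.968,.25,-.001],[.25,-.968,0],[0,-.001,-1]])
i1=dict(i); i1["attitude"]=(A1*rel).as_quat(); i1["origin"]=A1.apply(off)+[.49168861,-.19535074,.2708506]; print(i1["origin"],off)
z=np.load("pics/w1.npz"); p,d=z["p"],z["d"]; W=cloud(i1,d); h=hsv(p); u=np.arange(512)[None,:]*np.ones((384,1)); v=np.arange(384)[:,None]*np.ones((1,512))
r=(d>0)&(h[...,1]<40)&(h[...,2]>125)&(W[...,2]>.014)&(W[...,2]<.026)&(u>130)&(u<210)&(v>35)&(v<150)
for lo,hi in ((130,165),(175,210)):
    q=W[r&(u>lo)&(u<hi)]; print(len(q),rect(q),q[:,2].mean())
pl=(d>0)&(h[...,1]<70)&(abs(W[...,2]-.012)<.006)&(u>60)&(u<265)&(v<165); q=W[pl]
t=np.radians(14); Q=(q[:,:2]-[.5556,-.0512])@np.array([[np.cos(t),-np.sin(t)],[np.sin(t),np.cos(t)]]); print(len(Q),np.percentile(Q,[.3,99.7],0)*1000,rect(q))
# black bed
b=W[(d>0)&(h[...,2]<45)&(abs(W[...,2]-.013)<.006)&(u>140)&(u<200)&(v>90)&(v<158)]; print("bed",len(b),rect(b))
# scene plate for cross-check
i,p,d=grab("scene"); W=cloud(i,d); h=hsv(p); q=W[(d>0)&(h[...,1]<40)&(h[...,2]>140)&(abs(W[...,2]-.019)<.006)&(abs(W[...,0]-.55)<.1)&(abs(W[...,1]+.05)<.06)]
Q=(q[:,:2]-[.5556,-.0512])@np.array([[np.cos(t),-np.sin(t)],[np.sin(t),np.cos(t)]])*1000; print(len(Q),[ (Q[k].mean(0),k.sum()) for k in (Q[:,1]>0,Q[:,1]<0)])
```

```text
[ 0.56187315 -0.17821202  0.41279406] [ 0.07217178  0.00086736 -0.14197899]
177 (array([539.8, -23.1]), array([123.5,   4.8]), 13.4) 0.019369413859685485
172 (array([554.9, -87. ]), array([123.4,   4.2]), 13.6) 0.019275757747253198
20091 [[ -95.82414571 -121.87549417]
 [ 101.98498584  115.96751546]] (array([559.2, -52.7]), array([199.9, 239.7]), 13.5)
bed 2431 (array([510.9, -63. ]), array([85. , 56.8]), 12.8)
34 [(array([-33.94184543,  32.94612932]), np.int64(16)), (array([-19.37402605, -32.95749848]), np.int64(18))]
```

```bash
python3 -m inch '[[0,0,0,-3,0,0,0],[0,0,0,-10,0,0,0],[0,0,0,-20,0,0,0],[0,0,0,-25,0,0,0],[0,0,0,-25,0,0,0],[0,0,0,-25,0,0,0],[0,0,0,-20,0,0,0],[0,0,0,-7,0,0,0],[0,0,0,0,0,0,0]]'; python3 to.py 380 100 170 194
```

```text
time: 14.8
ee_pos: [0.455, 0.3228, 0.1711]
tcp_rot: [-0.121, 0.993, 0.001, 0.001]
contact_force: [0.3, 0.1, -4.0]
grip_width: 0.0102
finger_force: 58.8
rotvec deg [ 0.08  0.18 -0.11] shift now [ 126.3 -198.3    0.5] shift once turned [ 126.7 -198.1    1.1]
q [ 4.860e-01  3.890e-01 -1.730e-01  1.005e+00  1.000e-03  2.430e-01] dq [-0.002  0.034 -0.052 -0.044  0.002  0.001] F [ 0.3  0.1 -4. ] F tool [-0.4  0.   4. ]
```

```bash
python3 -m inch '[[0,7,-9,0,0,0,0],[0,14,-18,0,0,0,0],[0,16,-21,0,0,0,0],[0,16,-21,0,0,0,0],[0,16,-21,0,0,0,0],[0,16,-21,0,0,0,0],[0,16,-21,0,0,0,0],[0,16,-21,0,0,0,0],[0,16,-21,0,0,0,0],[0,13,-20,0,0,0,0],[0,-1,-24,0,0,0,0],[0,-2,-25,0,0,0,0],[0,-2,-25,0,0,0,0],[0,-2,-25,0,0,0,0],[0,-2,-25,0,0,0,0],[0,-2,-25,0,0,0,0],[0,-2,-25,0,0,0,0],[0,-1,-14,0,0,0,0],[0,-1,-6,0,0,0,0],[0,0,0,0,0,0,0]]'; python3 to.py 537.5 -56 120 193.6
```

```text
time: 16.47
ee_pos: [0.4197, -0.0865, 0.1679]
tcp_rot: [-0.12, 0.993, 0.001, -0.001]
contact_force: [-0.6, 0.4, -4.0]
grip_width: 0.0106
finger_force: 59.0
rotvec deg [ 0.09 -0.08  0.19] shift now [-121.7    1.4   47.8] shift once turned [-121.6    1.9   47.9]
q [-0.374  0.162 -0.5    0.911  0.    -0.615] dq [ 0.034 -0.022 -0.02   0.015  0.009  0.024] F [-0.6  0.4 -4. ] F tool [0.5 0.5 4. ]
```

```bash
python3 -m inch '[[0,-2,1,0,0,0,0.2],[0,0,0.5,0,0,0,0],[0,0,0,0,0,0,0],[0,0,0,0,0,0,0]]' >/dev/null
python3 - <<'E'
from h import *
s=status.sense(); i,p,d=grab("wrist"); cv2.imwrite("pics/p1.png",p[:,:,::-1]); W=cloud(i,d); h=hsv(p)
print(s["ee_pos"]*1000)
t=np.radians(13.6); M=np.array([[np.cos(t),-np.sin(t)],[np.sin(t),np.cos(t)]])
D=W.copy(); D[...,:2]=(W[...,:2]-[.557,-.0512])@M; D*=1000
print("tcp in dock",(s["ee_pos"][:2]-[.557,-.0512])@M*1000)
r=(d>0)&(h[...,1]<40)&(h[...,2]>110)&(D[...,2]>14)&(D[...,2]<26)&(abs(D[...,1])<45)&(D[...,0]<55)
for k in (D[...,1]>20,D[...,1]<-20):
    q=D[r&k]; print("rail",len(q),q.mean(0) if len(q) else "",rect(q/1000) if len(q) else "")
g=D[(d>0)&mask(p,(45,100,40),(85,255,255))&(D[...,2]>100)]; print("rib",len(g),rect(g/1000),np.percentile(g[:,2],[5,50,95]))
zz=s["ee_pos"][2]*1000-35+28
b=D[(d>0)&(abs(D[...,2]-zz)<4)&(h[...,2]<90)&(abs(D[...,1])<45)]; print("top",len(b),rect(b/1000) if len(b) else "",zz)
E
```

```text
[421.46299941 -83.03128151 169.0051019 ]
tcp in dock [-139.22155351    0.9316925 ]
rail 0  
rail 0  
rib 3988 (array([-144. ,    1.8]), array([65.3, 42.8]), 0.5) [161.34227356 182.56734142 184.157424  ]
top 5878 (array([-154.3,    1.8]), array([64.4, 56. ]), 0.2) 162.00510189686085
```

View pics/p1.png

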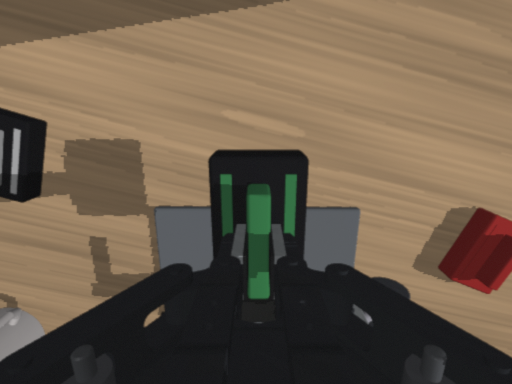

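The wrist view shows the pack held level, with its rear end at (258,155) and the rib at (258,240). It is aligned with the dock to within 0.5° and about 1.3 mm left of the bay axis. I move over the bay and go down.

```bash
python3 -m inch '[[0,-6,-1.3,0,0,0,0],[0,-13,0,0,0,0,0],[0,-18,0,0,0,0,0],[0,-18,0,0,0,0,0],[0,-18,0,0,0,0,0],[0,-18,0,5,0,0,0],[0,-14,0,12,0,0,0],[0,-9,0,18,0,0,0],[0,-5,0,20,0,0,0],[0,0,0,20,0,0,0],[0,0,0,16,0,0,0],[0,0,0,10,0,0,0],[0,0,0,5,0,0,0],[0,0,0,0,0,0,0],[0,0,0,0,0,0,0]]'; python3 to.py 537.5 -56 60 193.6
```

```text
time: 18.1
ee_pos: [0.5381, -0.057, 0.0636]
tcp_rot: [-0.119, 0.993, 0.0, 0.0]
contact_force: [0.3, 0.1, -3.6]
grip_width: 0.0102
finger_force: 58.9
rotvec deg [0.01 0.04 0.09] shift now [0.3 1.1 3.6] shift once turned [0.3 1.1 3.6]
q [-0.241  0.473 -0.36   0.738  0.    -0.48 ] dq [-0.001 -0.015  0.007  0.004  0.002  0.   ] F [ 0.3  0.1 -3.6] F tool [-0.4  0.1  3.6]
```

```bash
python3 -m inch '[[0,0,0,3,0,0,0],[0,0,0,3,0,0,0],[0,0,0,2,0,0,0],[0,0,0,2,0,0,0],[0,0,0,1,0,0,0],[0,0,0,0,0,0,0],[0,0,0,0,0,0,0]]'; python3 -m inch '[[0,0,0,1,0,0,0],[0,0,0,1,0,0,0],[0,0,0,1,0,0,0],[0,0,0,0,0,0,0],[0,0,0,0,0,0,0]]'
```

```text
time: 18.68
ee_pos: [0.5376, -0.057, 0.052]
tcp_rot: [-0.119, 0.993, 0.0, -0.0]
contact_force: [0.8, -0.9, -2.7]
grip_width: 0.0106
finger_force: 59.0
time: 19.1
ee_pos: [0.5375, -0.0569, 0.0489]
tcp_rot: [-0.119, 0.993, 0.0, -0.0]
contact_force: [0.4, -0.2, -4.2]
grip_width: 0.0105
finger_force: 59.0
```

Below rail height without contact, so the pack is between the rails. I lower the last few millimetres.

```bash
python3 -m inch '[[0,0,0,0.6,0,0,0],[0,0,0,0.6,0,0,0],[0,0,0,0.5,0,0,0],[0,0,0,0,0,0,0],[0,0,0,0,0,0,0]]'; python3 to.py 537.5 -56 47 193.6;  python3 -m inch '[[0,0,0,0.5,0,0,0],[0,0,0,0,0,0,0],[0,0,0,0,0,0,0]]'
```

```text
time: 19.52
ee_pos: [0.5376, -0.0569, 0.0473]
tcp_rot: [-0.119, 0.993, 0.0, -0.0]
contact_force: [-0.6, 0.2, -3.6]
grip_width: 0.0106
finger_force: 59.0
rotvec deg [ 0.03 -0.    0.08] shift now [-0.2  0.9  0.3] shift once turned [-0.2  0.9  0.3]
q [-0.241  0.493 -0.377  0.701  0.    -0.48 ] dq [-0.     0.001  0.002 -0.    -0.001 -0.   ] F [-0.6  0.2 -3.6] F tool [0.6 0.3 3.6]
time: 19.77
ee_pos: [0.5377, -0.057, 0.047]
tcp_rot: [-0.119, 0.993, 0.0, 0.0]
contact_force: [-1.1, -1.0, -0.0]
grip_width: 0.0106
finger_force: 59.4
```

The bed now carries the weight. I estimate the stop faces from the first wrist picture so that I can slow down in time.

Run:
```python
from h import *
s=status.sense(); i=cams.camera_info("wrist"); A=R.from_quat(s["tcp_rot"])
rel=A.inv()*R.from_quat(i["attitude"])
A1=R.from_matrix([[.968,.25,-.001],[.25,-.968,0],[0,-.001,-1]])
i1=dict(i); i1["attitude"]=(A1*rel).as_quat(); i1["origin"]=np.array([.5599473,-.17692137,.4127798])
z=np.load("pics/w1.npz"); W=cloud(i1,z["d"]); ok=z["d"]>0
t=np.radians(13.6); M=np.array([[np.cos(t),-np.sin(t)],[np.sin(t),np.cos(t)]])
D=W.copy(); D[...,:2]=(W[...,:2]-[.557,-.0512])@M; D*=1000
print("tcp dock",(s["ee_pos"][:2]-[.557,-.0512])@M*1000)
for lo,hi in ((-30,-24),(-24,-19),(-12,0),(0,12),(19,24),(24,30)):
  for zl,zh in ((18,26),(26,33),(33,38)):
    q=D[ok&(D[...,1]>lo)&(D[...,1]<hi)&(D[...,2]>zl)&(D[...,2]<zh)&(D[...,0]>45)]; print(lo,hi,zl,zh,len(q),np.percentile(q[:,0],[5,25,50,75]).round(1) if len(q) else "")
```

```text
tcp dock [-20.16330767  -1.13758873]
-30 -24 18 26 23 [62.7 64.3 68.  72.1]
-30 -24 26 33 23 [62.6 63.4 65.7 70.2]
-30 -24 33 38 34 [63.6 66.2 68.5 71.4]
-24 -19 18 26 5 [62.5 62.7 62.8 62.9]
-24 -19 26 33 4 [62.4 62.6 62.7 62.7]
-24 -19 33 38 42 [63.2 65.  67.8 70.3]
-12 0 18 26 17 [57.9 58.2 58.4 58.6]
-12 0 26 33 32 [58.7 58.8 60.5 69. ]
-12 0 33 38 124 [59.5 62.4 66.1 69.7]
0 12 18 26 15 [58.1 58.2 58.4 58.6]
0 12 26 33 31 [58.3 58.7 58.9 67.2]
0 12 33 38 123 [59.5 62.6 66.  70.1]
19 24 18 26 7 [62.4 62.5 62.7 62.8]
19 24 26 33 8 [62.5 62.7 62.7 62.8]
19 24 33 38 40 [63.2 65.2 67.6 70.6]
24 30 18 26 1 [63.3 63.3 63.3 63.3]
24 30 26 33 3 [64.  67.9 72.7 72.7]
24 30 33 38 20 [64.3 66.3 69.  72. ]
```

The stop faces are at dock x ≈ 62.7 mm and the block at 58.4, which is 4 mm proud as given. The nose is near 23, so about 40 mm to go. I slide 34 mm, then feel.

```bash
python3 -m inch '[[0,-1,0,0,0,0,0],[0,-2,0,0,0,0,0],[0,-3,0,0,0,0,0],[0,-3,0,0,0,0,0],[0,-3,0,0,0,0,0],[0,-3,0,0,0,0,0],[0,-2,0,0,0,0,0],[0,0,0,0,0,0,0],[0,0,0,0,0,0,0]]'; python3 to.py 537.5 -56 47 193.6;  python3 -m inch '[[0,-2,0,0,0,0,0],[0,-3,0,0,0,0,0],[0,-3,0,0,0,0,0],[0,-3,0,0,0,0,0],[0,-3,0,0,0,0,0],[0,-2,0,0,0,0,0],[0,-1,0,0,0,0,0],[0,0,0,0,0,0,0],[0,0,0,0,0,0,0]]'; python3 to.py 537.5 -56 47 193.6
```

```text
time: 20.52
ee_pos: [0.5545, -0.0528, 0.047]
tcp_rot: [-0.119, 0.993, 0.0, 0.0]
contact_force: [-2.6, -0.2, 3.3]
grip_width: 0.0105
finger_force: 60.1
rotvec deg [0.02 0.04 0.1 ] shift now [17.3  1.  -0. ] shift once turned [17.3  0.9 -0. ]
q [-0.227  0.519 -0.332  0.72   0.001 -0.466] dq [-0.002 -0.003 -0.004 -0.004  0.003 -0.002] F [-2.6 -0.2  3.3] F tool [ 2.6  0.4 -3.3]
time: 21.27
ee_pos: [0.5702, -0.049, 0.047]
tcp_rot: [-0.119, 0.993, 0.0, -0.0]
contact_force: [-4.7, -1.2, 6.8]
grip_width: 0.0107
finger_force: 60.5
rotvec deg [ 0.02 -0.04  0.08] shift now [33.5  0.9  0. ] shift once turned [33.5  0.9 -0. ]
q [-0.213  0.543 -0.286  0.742  0.    -0.452] dq [-0.002 -0.001 -0.003 -0.004  0.001 -0.002] F [-4.7 -1.2  6.8] F tool [ 4.8 -0.1 -6.8]
```

```bash
python3 -m inch '[[0,0,0,-0.4,0,0,0],[0,0,0,-0.3,0,0,0],[0,0,0,0,0,0,0]]'; python3 -m inch '[[0,-0.5,0,0,0,0,0],[0,-0.5,0,0,0,0,0],[0,0,0,0,0,0,0],[0,0,0,0,0,0,0]]';python3 to.py 537.5 -56 47 193.6
```

```text
time: 21.52
ee_pos: [0.571, -0.0487, 0.0473]
tcp_rot: [-0.119, 0.993, 0.0, 0.0]
contact_force: [-0.6, 0.6, -3.2]
grip_width: 0.0107
finger_force: 59.0
time: 21.85
ee_pos: [0.5717, -0.0486, 0.0474]
tcp_rot: [-0.119, 0.993, 0.0, -0.0]
contact_force: [-0.8, -0.1, -3.3]
grip_width: 0.0108
finger_force: 59.0
rotvec deg [0.03 0.   0.09] shift now [35.   0.9  0.4] shift once turned [35.   0.9  0.4]
q [-0.213  0.544 -0.282  0.744  0.001 -0.451] dq [ 0.    -0.002 -0.003  0.001 -0.    -0.001] F [-0.8 -0.1 -3.3] F tool [0.8 0.1 3.3]
```

```bash
python3 -m inch '[[0,-0.5,0,0,0,0,0],[0,-0.5,0,0,0,0,0],[0,0,0,0,0,0,0]]'; python3 to.py 537.5 -56 47 193.6|tail -1
```

```text
time: 22.1
ee_pos: [0.5726, -0.0484, 0.0475]
tcp_rot: [-0.119, 0.993, 0.0, -0.0]
contact_force: [0.2, -0.2, -3.4]
grip_width: 0.0104
finger_force: 59.0
q [-0.212  0.546 -0.28   0.745  0.    -0.451] dq [ 0.001 -0.002 -0.003 -0.001 -0.001 -0.003] F [ 0.2 -0.2 -3.4] F tool [-0.1 -0.2  3.4]
```

```bash
python3 -m inch '[[0,-0.5,0,0,0,0,0],[0,-0.5,0,0,0,0,0],[0,0,0,0,0,0,0]]'; python3 to.py 537.5 -56 47 193.6|tail -1
```

```text
time: 22.35
ee_pos: [0.5737, -0.0482, 0.0475]
tcp_rot: [-0.119, 0.993, 0.0, 0.0]
contact_force: [0.3, -0.2, -3.8]
grip_width: 0.0108
finger_force: 59.0
q [-0.211  0.547 -0.277  0.747  0.001 -0.45 ] dq [-0.003 -0.001 -0.002  0.    -0.002 -0.001] F [ 0.3 -0.2 -3.8] F tool [-0.2 -0.3  3.8]
```

```bash
python3 -m inch '[[0,-0.4,0,0,0,0,0],[0,-0.4,0,0,0,0,0],[0,0,0,0,0,0,0]]'|sed -n 2,4p
```

```text
ee_pos: [0.5744, -0.048, 0.0476]
tcp_rot: [-0.119, 0.993, 0.0, 0.0]
contact_force: [-0.4, -0.2, -4.5]
```

```bash
python3 -m inch '[[0,-0.4,0,0,0,0,0],[0,-0.4,0,0,0,0,0],[0,0,0,0,0,0,0]]'|sed -n 2,4p
```

```text
ee_pos: [0.5752, -0.0478, 0.0475]
tcp_rot: [-0.119, 0.993, 0.0, 0.0]
contact_force: [0.6, 0.2, -4.2]
```

```bash
python3 -m inch '[[0,-0.4,0,0,0,0,0],[0,-0.3,0,0,0,0,0],[0,0,0,0,0,0,0]]'|sed -n 2,4p
```

```text
ee_pos: [0.5759, -0.0476, 0.0475]
tcp_rot: [-0.119, 0.993, 0.0, 0.0]
contact_force: [0.4, -0.3, -4.3]
```

```bash
python3 -m inch '[[0,-0.4,0,0,0,0,0],[0,-0.3,0,0,0,0,0],[0,0,0,0,0,0,0]]'|sed -n 2,4p
```

```text
ee_pos: [0.5761, -0.0475, 0.0475]
tcp_rot: [-0.119, 0.993, 0.0, -0.0]
contact_force: [-2.7, -0.9, -2.8]
```

Contact with the stops. I seat the pack on the bed and build up the force in small steps.

```bash
python3 -m inch '[[0,0,0,0.3,0,0,0],[0,0,0,0.1,0,0,0],[0,-0.2,0,0,0,0,0],[0,0,0,0,0,0,0],[0,0,0,0,0,0,0]]'|sed -n 2,4p
```

```text
ee_pos: [0.5762, -0.0475, 0.0471]
tcp_rot: [-0.119, 0.993, 0.0, -0.0]
contact_force: [-5.5, -0.8, -0.7]
```

```bash
python3 -m inch '[[0,-0.2,0,0,0,0,0],[0,0,0,0,0,0,0],[0,0,0,0,0,0,0]]'|sed -n 2,4p
```

```text
ee_pos: [0.5762, -0.0475, 0.0471]
tcp_rot: [-0.119, 0.993, 0.0, -0.001]
contact_force: [-6.3, -2.0, 0.4]
```

```bash
python3 -m inch '[[0,-0.2,0,0,0,0,0],[0,0,0,0,0,0,0],[0,0,0,0,0,0,0]]'|sed -n 2,4p
```

```text
ee_pos: [0.5762, -0.0475, 0.0471]
tcp_rot: [-0.119, 0.993, 0.0, -0.001]
contact_force: [-6.8, -1.7, 1.4]
```

```bash
python3 -m inch '[[0,-0.2,0,0,0,0,0],[0,0,0,0,0,0,0],[0,0,0,0,0,0,0]]'|sed -n 2,4p
```

```text
ee_pos: [0.5762, -0.0475, 0.0471]
tcp_rot: [-0.119, 0.993, 0.0, -0.001]
contact_force: [-7.4, -2.6, 2.9]
```

```bash
python3 -m inch '[[0,-0.25,0,-0.1,0,0,0],[0,0,0,0,0,0,0],[0,0,0,0,0,0,0]]'|sed -n 2,4p
```

```text
ee_pos: [0.5762, -0.0475, 0.0471]
tcp_rot: [-0.119, 0.993, 0.0, -0.001]
contact_force: [-7.5, -1.7, 2.9]
```

```bash
python3 -m inch '[[0,-0.25,0,-0.1,0,0,0],[0,0,0,0,0,0,0],[0,0,0,0,0,0,0],[0,0,0,0,0,0,0]]'|sed -n 2,4p
```

```text
ee_pos: [0.5762, -0.0474, 0.0471]
tcp_rot: [-0.119, 0.993, 0.0, -0.001]
contact_force: [-7.9, -2.5, 1.8]
```

```bash
python3 -m inch '[[0,-0.3,0,0,0,0,0],[0,-0.3,0,0,0,0,0],[0,0,0,0,0,0,0],[0,0,0,0,0,0,0]]'|sed -n 2,4p
```

```text
ee_pos: [0.5762, -0.0474, 0.0471]
tcp_rot: [-0.119, 0.993, 0.0, -0.002]
contact_force: [-11.3, -3.4, 4.7]
```

```bash
python3 -m inch '[[0,-0.3,0,0,0,0,0],[0,0,0,0,0,0,0],[0,0,0,0,0,0,0]]'|sed -n 2,4p;python3 to.py 537.5 -56 47 193.6|tail -1
```

```text
ee_pos: [0.5762, -0.0474, 0.0471]
tcp_rot: [-0.119, 0.993, -0.0, -0.002]
contact_force: [-11.7, -2.7, 6.2]
q [-0.208  0.555 -0.265  0.756 -0.001 -0.446] dq [ 0.001  0.001 -0.     0.001  0.001  0.001] F [-11.7  -2.7   6.2] F tool [12.1  0.1 -6.2]
```

12 N at the wrist, so about 10 N on the stops after bed friction. I ease off, let go and lift away.

```bash
python3 -m inch '[[0,0.4,0,-0.3,0,0,0],[0,0.4,0,-0.2,0,0,0],[0,0.3,0,0,0,0,0],[0,0,0,0,0,0,0]]'; python3 -m inch '[[14,0,0,0,0,0,0],[18,0,0,0,0,0,0],[26,0,0,0,0,0,0],[34,0,0,0,0,0,0],[34,0,0,0,0,0,0],[34,0,0,-4,0,0,0],[34,0,0,-10,0,0,0],[34,0,0,-20,0,0,0],[34,0,0,-25,0,0,0],[34,0,0,-25,0,0,0],[34,4,0,-25,0,0,0],[34,15,0,-20,0,0,0],[34,25,0,-10,0,0,0],[34,25,0,0,0,0,0],[34,20,0,0,0,0,0],[34,10,0,0,0,0,0],[34,0,0,0,0,0,0]]'
python3 - <<'E'
from h import *
t=np.radians(13.6); M=np.array([[np.cos(t),-np.sin(t)],[np.sin(t),np.cos(t)]])
i,p,d=grab("scene"); cv2.imwrite("pics/f.png",p[100:270,150:400,::-1].repeat(3,0).repeat(3,1)); W=cloud(i,d); D=W.copy(); D[...,:2]=(W[...,:2]-[.557,-.0512])@M; D*=1000
o=W[mask(p,(5,150,100),(20,255,255))&(d>0)&(W[...,2]>.2)]; o=o[abs(o[:,0]-.5)<.1]; print("handle",len(o),np.median(o,0) if len(o) else "")
for n in ("scene","wrist"):
    if n=="wrist":
        i,p,d=grab(n); W=cloud(i,d); D=W.copy(); D[...,:2]=(W[...,:2]-[.557,-.0512])@M; D*=1000; cv2.imwrite("pics/fw.png",p[:,:,::-1])
    g=D[(d>0)&mask(p,(45,100,40),(85,255,255))&(D[...,2]>57)&(D[...,2]<66)&(abs(D[...,1])<30)&(abs(D[...,0])<90)]; print(n,"rib",len(g),rect(g/1000) if len(g) else "")
    b=D[(d>0)&(hsv(p)[...,2]<90)&(abs(D[...,2]-40)<4)&(abs(D[...,1])<45)&(abs(D[...,0])<90)]; print("top",len(b),rect(b/1000),np.median(b[:,2]))
E
```

```text
time: 26.02
ee_pos: [0.5763, -0.0474, 0.0473]
tcp_rot: [-0.119, 0.993, 0.0, -0.001]
contact_force: [-6.2, -1.9, -2.4]
grip_width: 0.0103
finger_force: 59.1
time: 27.43
ee_pos: [0.48, -0.0709, 0.1878]
tcp_rot: [-0.119, 0.993, 0.0, 0.0]
contact_force: [0.9, -0.8, 0.5]
grip_width: 0.034
finger_force: 0.0
handle 56 [0.48497882 0.05817596 0.27727661]
scene rib 38 (array([21.1, -0.5]), array([ 7.1, 54.8]), 87.6)
top 218 (array([21.3,  0.6]), array([52.9, 93.3]), 88.2) 38.894554830629815
wrist rib 532 (array([16.3,  0.5]), array([11.3, 59.6]), 89.8)
top 2811 (array([23.7, -2.7]), array([105.9,  89.6]), 3.1) 39.300876432500075
```

View pics/f.png

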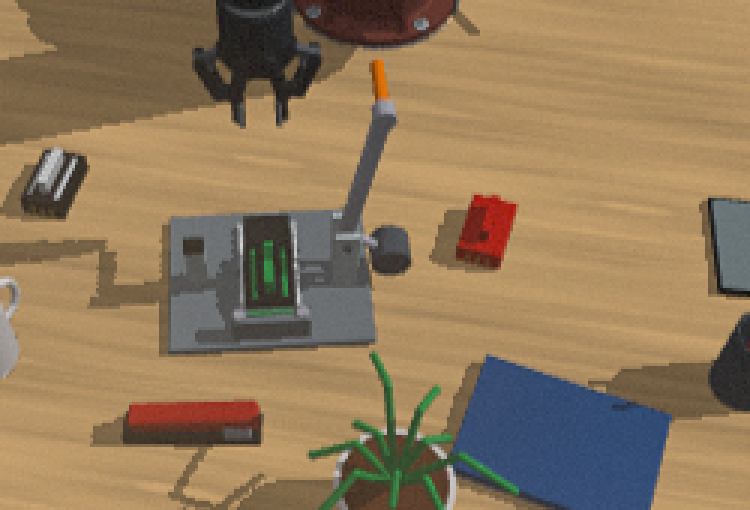

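View pics/fw.png

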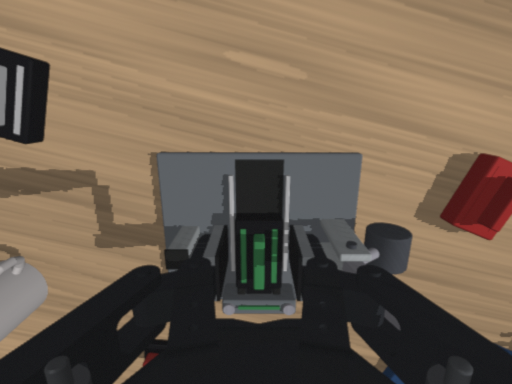

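The scene crop shows the pack seated between the rails against the block (about (268,270)), the arm open (handle at (379,80)) and everything else where it was. The wrist view agrees: pack at (260,255), flat, rib centred at dock (16, 0.5) mm, top at the right height. Handing in.

```bash
python3 -c "
from bench import manip
print(manip.sign_off())"
```

```text
the job is handed in; nothing more can be done
None
```

The green pack is home against the rubber stops (about 12 N at the wrist, an estimated 10 N on the stops), the keeper arm rests open on its stop, the robot is clear, and the job was handed in at about 27.5 s.

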